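# Slide the sharps bin along the desk divider into its bracket

### The job

Push the yellow sharps bin across the desk up to the grey divider, then slide it along the divider, keeping it against the panel, fully home into the white bracket: pressed up against the rubber buffer until the red arm has snapped shut behind it and holds it there. It may have needles in it, so push gently, keep it standing on the desk without lifting, tipping or ramming it, and leave the gel bottle, mouse and pen pot alone.

Things in the scene. Friction and masses are not known exactly. Their poses are not given: they have to be found in the camera images.
- divider: Low grey desk divider: upright panel 860 mm long, 18 mm thick, 82 mm high, clamped to the desk; place and yaw (within 0.12 rad) vary. Origin on the desk at the foot of the face that looks to the robot. +y runs along the panel, the way the bin must travel (to the robot's left); -x points out of the face, to the robot. The panel spans y = -480 to +380 mm. Offsets below are in this frame.
- bay (a point): Point on the desk 50 mm out from the panel (divider x = -50, y = 0): where the bin's axis comes to stand at the bracket's nearest setting. The white bracket is bolted on through slotted holes, 0 to 30 mm further to +y; this setting s differs from desk to desk and is in none of the readings here: the end of travel must be felt. Home is the bin's axis at x = -50, y = s - 1 (+-2 mm).
- mouth (a point): Middle of the bracket's flared mouth at s = 0 (divider x = -53, y = -120 mm, 46 mm high). The bracket is a strip-steel U, 16 to 76 mm high, open above, no floor: two outer bars parallel to the panel leave a lane 106 mm wide (x = 0 to -106), up to an end plate at y = +64 mm + s. Bars and arm hinge reach out to x = -150 mm.
- buffer_face (a point): Middle of the free face of the black rubber buffer on the end plate at s = 0 (divider x = -50, y = +46 mm, 46 mm high; 56 mm wide, 23 to 69 mm high). It gives 6 mm at about 1.3 N/mm, then is solid. Only when squeezed some 4 mm does the red arm snap in behind the bin; released, the bin comes back about 1 mm and rests against the arm's tip.
- bin: Yellow round sharps bin, red lid, pale label band, upright and loose: 100 mm in diameter to 86 mm high, lid 92 mm to 96 mm, white flap to 102 mm; 0.4 to 0.85 kg; too wide to grip. Sliding takes 2 to 10 N, snapping home 8 to 20 N in all; over 30 N is ramming. Pushed high it may tip. Origin: centre of underside. Starts 35 to 90 mm off the panel, its axis at divider y = -310 to -220 mm.
- catch (a joint): The bracket's sprung red arm, on an upright hinge pin outside the lane, 33 to 59 mm high, pointing in and forward. Angle in rad: 0 at rest, its 10 mm round tip standing in the lane 83 mm out from the panel; the passing bin swings it out to about 0.41; it snaps back to 0 (below 0.07) behind the bin once that is home, and blocks its way back. While it reads more, the bin is not home.
- gel: Green hand-gel bottle with a pump neck, loose bystander, 54 mm in diameter and 130 mm high, on the robot's side of the bracket; origin at the centre of its underside.
- mouse: Black computer mouse, loose bystander, 100 x 60 mm and 32 mm high, on the robot's side of the divider; origin at the centre of its underside.
- pens: Steel pen pot with pens, loose bystander, 76 mm in diameter, 95 mm high (pens to 150 mm), beyond the bracket's closed end; origin at the centre of its underside.

How it is judged:
On the way, in this order (a step that is already met when the one before it is completed fails the run):
1. the bin stands against the divider panel, still outside the bracket (x of bin in the frame of divider above -0.054 m and y of bin in the frame of divider below -0.16 m), for 0.1 s.
2. the bin, still against the panel, is in the bracket and swings the red arm out (x of bin in the frame of divider above -0.058 m and y of bin in the frame of divider above -0.1 m and value of joint catch above 0.15 rad).
3. the red arm has snapped shut behind the bin (y of bin in the frame of divider above -0.005 m and x of bin in the frame of divider above -0.054 m and value of joint catch below 0.07 rad), for 0.2 s.
At the end, for the whole second after the job is handed in: The bin stands upright (within 0.05 rad) and at rest on the desk, against the divider (its axis at most 54 mm from the panel's face), home in the bracket with the red arm shut behind it (its axis between 5 mm before and 36 mm beyond the divider's origin, arm angle below 0.07 rad) (all of step 3 and y of bin in the frame of divider below 0.036 m and angle between bin's own z axis and vertical below 0.05 rad and height (world z) of bin below 0.004 m and linear speed of bin below 0.01 m/s); the robot touches nothing.
It fails at once if the robot pushes on the bin with more than 30 N (contact force between any of the fingers, the arm and bin above 30 N).
It fails at once if the bin is tipped by more than 0.2 rad or lifted by more than 15 mm (angle between bin's own z axis and vertical above 0.2 rad or height (world z) of bin above 0.015 m).
It fails at once if on its way to the bracket, from 160 mm before the divider's origin on, the bin is more than 12 mm off the panel (y of bin in the frame of divider above -0.16 m and x of bin in the frame of divider below -0.062 m).
It fails at once if the gel bottle, the mouse or the pen pot is moved by more than 15 mm (distance of any of gel, mouse, pens from where it was at the start of the episode above 0.015 m).
It also fails if it takes over 69 s, if anything falls off the work surface, if the arm or the gripper's body presses on something with over 40 N, if the wrist force passes 120 N, or if a joint passes its speed limit or range.

### The arm

A 7-joint arm with a two-finger parallel gripper is mounted at the origin on the work surface. World frame = base frame: x ahead of the robot, y to its left, z up, the work surface at z = 0. Lengths are in m, angles in rad, forces in N, time in s.
With the tool pointing down it reaches from about 0.35 to 0.9 m from the base axis. Payload 7.2 kg.
Tool frame: the origin (TCP) lies at the centre of the arm's flange, where the gripper is bolted on; the fingertips stand 182 mm ahead of it and the grasp point (between the pads) lies 163 mm ahead of it; z points along the fingers, y is the direction in which the jaws open and shut (so a half turn about z gives the same grasp; the last joint's range is limited). The gripper opens to 88 mm and grips with 3 to 60 N. Pads are 20 mm wide; open, the fingers measure 115 mm over their backs; the gripper's body (75 mm by 178 mm) begins 61 mm behind the grasp point.
Start: joints at [-1.384, 0.411, -0.013, 1.596, 0.006, 1.134, -0.082], TCP at [0.158, 0.605, 0.405] pointing down, gripper open.
Joint ranges: [-2.95, 2.95], [-0.29, 1.99], [-1.47, 1.44], [0.14, 2.54], [-1.03, 4.17], [0.13, 1.85], [-2.86, 2.86]. Speed limits (rad/s): [2.39, 2.39, 3.01, 3.01, 3.14, 3.14, 3.14].

### API

Orientations are given as [roll, pitch, yaw] about the fixed x, y, z axes, in that order (R = Rz(yaw) Ry(pitch) Rx(roll)).
In Python, from rig import r gives the robot as it stands.
- The arm moves only by the tool apply_moves, never from a script. Its argument "commands" is text: rows parted by semicolons, each of 5 numbers parted by spaces: the finger opening in m, from 0 to 0.0878, then the shift along the world's x, y, z in m, then the turn about the world's z in rad. A call has 1 to 12 rows; each row is the pose to reach, as a shift and turn from the pose measured when the call began; what a row does not reach only later rows make up. A row lasts 1/8 s, in which the tool goes at most 62.5 mm and 10.7 degrees, less where a joint would pass 70% of its speed; a pose out of reach is approached as far as the arm can. A call with a gripper value outside its range is refused whole. The fingers move at their own pace and stop on an object; the grip force is fixed at half the most. Time passes only in rows, so rows that repeat a pose let the fingers close. It gives the time, the measured TCP pose, the force and the opening at its end, in the units of the state.
- r.get_obs(): the state, without advancing time (a new reading comes with each control period).
- r.snapshot(name): name is "scene" or "top"; returns a dict with "pixels" (400x640x3 uint8, red, green, blue), "fx", "fy", "cx", "cy" (pixels), "world_to_cam" (4x4, takes a point from world to camera coordinates). Camera axes: x right, y down, z forward; pixel columns grow to the right and rows downward; lengths in m; the calibration is good to about 2 mm. A picture is of the moment at which its call begins. There is no depth.
- r.sign_off(): hands the job in, once; it reports no verdict.
Trained networks look in a picture, given as the dict that the camera call returned (one of the last four; its "shot" number tells which), for a name from the list of things; names that differ only in an ending like _2 or _b are one class to them, and where a whole thing is asked for, a point or a joint stands for the part that bears it (a point fixed in the world has none). Each returns a list of dicts, best first, with "score" (0 to 1); they miss things now and then, are a little off and sometimes report something else, mostly with a low value. They report only what shows in the picture. A call takes as long as a camera call.
- r.look_for(picture, name): "point" ([x, y, z] in m, in world coordinates, good to about 4 mm: the middle of the surface that is visible of it).
- r.cut_out(picture, name): "region" (400x640 bool, what is visible of it).
The state is a dict: "clock": time; "q": joint angles; "joint_vel": joint speeds; "tau": joint torques, N m; "tool_pos": TCP position; "tcp_rot": TCP orientation; "force": force on the tool from outside, world axes, zero at the start; "torque": the same for the moment, N m; "gripper_width": finger opening in m.
Only numpy, scipy, OpenCV 4.12 (cv2) and the standard library are available. Lean on these libraries where they do the work, as an engineer would, in place of code of your own. Each camera call takes 0.05 s, during which the arm holds its last target.

## Working session

There is one attempt and no reset: what is moved stays moved. The work goes in short steps, Python scripts to look and compute and a tool call to move; the robot and the scene stay as the last step left them, time stands still between calls to the robot, and variables do not carry over. Pictures are saved under pics/ and viewed, and the job is handed in when it is done.

Besides the shell and the picture viewer there is one more tool, called after ">>>" as name(argument=value, ...), one argument or row to a line, values as JSON. apply_moves: Moves the arm, as the interface text tells. Its arguments: {"type":"object","properties":{"commands":{"type":"string"}},"required":["commands"]}

```bash
ls; mkdir -p pics
python3 - <<'E'
from rig import r
import cv2,numpy as np
o=r.get_obs(); print(o)
for n in ("scene","top"):
    s=r.snapshot(n); cv2.imwrite(f"pics/{n}0.png",s["pixels"][:,:,::-1]); print(n,s["fx"],s["fy"],s["cx"],s["cy"],np.round(s["world_to_cam"],4).tolist())
    for k in ("divider","bin","catch","gel","mouse","pens","buffer_face","mouth"):
        print(k,[(np.round(d["point"],4).tolist(),round(d["score"],2)) for d in r.look_for(s,k)[:3]])
E
```

```text
pics
{'clock': 0.0, 'q': array([-1.38421902,  0.41190878, -0.01273192,  1.59703241,  0.00560273,
        1.134304  , -0.08217416]), 'joint_vel': array([-9.91864494e-04,  5.38330280e-04, -4.13177020e-05, -1.67762794e-03,
        1.57386725e-03,  8.92960352e-04,  1.67517698e-05]), 'tau': array([ 3.67224084e-05, -5.87951732e+01,  6.41975272e-01, -2.91082227e+01,
       -5.37974224e-02,  1.80010451e-02,  1.10072383e-04]), 'tool_pos': array([0.15747632, 0.60461616, 0.40380797]), 'tcp_rot': array([-3.13997945e+00,  1.09133525e-04,  2.88688525e+00]), 'force': array([-0.00875014,  0.43154042,  0.68060452]), 'torque': array([-0.01395182,  0.03098613,  0.04244519]), 'gripper_width': 0.08759585234894761}
scene 432.00836228686944 432.00836228686944 317.9382168263669 192.0739747885129 [[-0.6631, 0.7482, -0.0218, 0.2286], [0.4713, 0.3947, -0.7887, -0.2607], [-0.5816, -0.5333, -0.6143, 1.4173], [0.0, 0.0, 0.0, 1.0]]
divider [([0.528, 0.4032, 0.071], 0.66), ([0.6443, 0.2183, 0.0564], 0.58)]
bin [([0.5379, -0.0553, 0.0717], 0.62), ([0.6427, 0.2226, 0.0549], 0.17)]
catch [([0.546, 0.1076, 0.0521], 0.56)]
gel [([0.4302, 0.2024, 0.0672], 0.86)]
mouse [([0.3969, 0.0829, 0.0279], 0.69)]
pens [([0.5252, 0.4029, 0.0695], 0.56)]
buffer_face [([0.6456, 0.222, 0.0543], 0.91)]
mouth [([0.6437, 0.2226, 0.0571], 0.92)]
top 361.00395707773515 361.00395707773515 314.5449934076784 195.92949400131155 [[0.0116, -0.999, 0.0434, 0.1268], [-0.9816, -0.0197, -0.1899, 0.5077], [0.1906, -0.0404, -0.9808, 0.6856], [0.0, 0.0, 0.0, 1.0]]
divider [([0.6368, 0.1314, 0.0711], 0.94)]
bin [([0.5083, -0.077, 0.0962], 0.69)]
catch [([0.5209, 0.087, 0.0553], 0.62)]
gel [([0.4117, 0.1905, 0.0918], 0.64)]
mouse [([0.3843, 0.0724, 0.0278], 0.82)]
pens [([0.5147, 0.3961, 0.0617], 0.56)]
buffer_face [([0.6362, 0.1285, 0.0723], 0.88)]
mouth [([0.6375, 0.1335, 0.0736], 0.89)]
```

View pics/scene0.png

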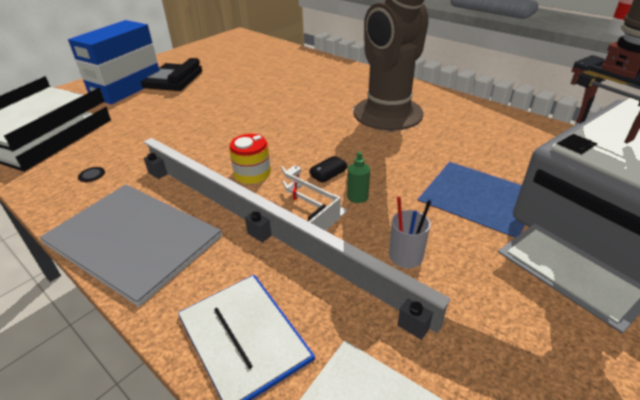

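View pics/top0.png

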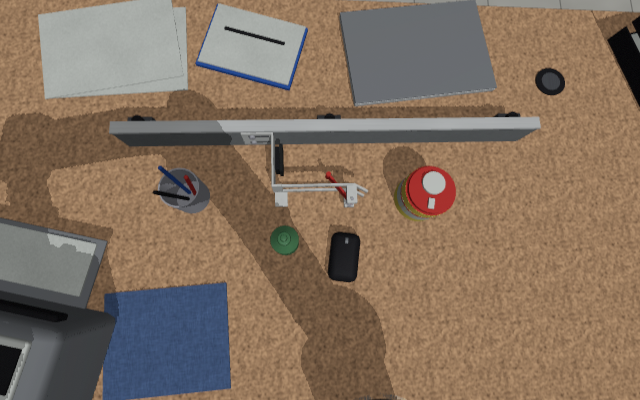

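The scene view shows the divider running diagonally from (148,143) to (443,310), with the bin at (250,158) and the bracket at (312,203). In the top view the divider spans columns 110–540 at row ~125, the bin's lid is at (432,190), the bracket at (275–360,135–200), the gel at (285,240), the mouse at (344,257) and the pens at (180,190). Next I'll measure precisely.

```bash
cat > h.py <<'E'
import numpy as np,cv2
def bp(s,uv,z):
    W=np.array(s["world_to_cam"]);R=W[:3,:3];t=W[:3,3];c=-R.T@t
    d=R.T@np.array([(uv[0]-s["cx"])/s["fx"],(uv[1]-s["cy"])/s["fy"],1.])
    return c+d*(z-c[2])/d[2]
def pj(s,P):
    W=np.array(s["world_to_cam"]);p=np.atleast_2d(P)@W[:3,:3].T+W[:3,3]
    return np.c_[p[:,0]/p[:,2]*s["fx"]+s["cx"],p[:,1]/p[:,2]*s["fy"]+s["cy"]]
def lid(s):
    hsv=cv2.cvtColor(s["pixels"],cv2.COLOR_RGB2HSV)
    m=(((hsv[...,0]<6)|(hsv[...,0]>172))&(hsv[...,1]>150)&(hsv[...,2]>90)).astype(np.uint8)
    m=cv2.morphologyEx(m,cv2.MORPH_OPEN,np.ones((3,3)))
    n,l,st,ce=cv2.connectedComponentsWithStats(m)
    k=1+np.argmax(st[1:,4]); 
    cs,_=cv2.findContours((l==k).astype(np.uint8),cv2.RETR_EXTERNAL,cv2.CHAIN_APPROX_NONE)
    c=max(cs,key=len); return cv2.convexHull(c)[:,0,:].astype(float), st[k]
E
python3 - <<'E'
from rig import r
from h import *
s=r.snapshot("top");p=s["pixels"]
hl,st=lid(s);print(st)
pts=np.array([bp(s,u,0.096)[:2] for u in hl])
c,rad=cv2.minEnclosingCircle(pts.astype(np.float32));print("lid",c,rad)
# divider edges per column
lab=p.astype(int)
for u in (120,160,200,300,350,400,450,500,530):
    print(u,[tuple(lab[v,u]) for v in range(112,150,2)])
cv2.imwrite("pics/topc.png",cv2.resize(p[100:280,100:560,::-1],None,fx=1.73,fy=1.73,interpolation=cv2.INTER_CUBIC))
d=r.cut_out(s,"divider")[0];m=d["region"];print(d["score"],m.sum())
for u in range(120,540,40):
    v=np.where(m[:,u])[0]; print(u,v.min() if len(v) else None,v.max() if len(v) else None)
E
```

```text
[ 409  166   47   49 1290]
lid (0.5123501420021057, -0.08592455834150314) 0.048502709716558456
120 [(np.int64(107), np.int64(83), np.int64(61)), (np.int64(122), np.int64(95), np.int64(71)), (np.int64(111), np.int64(86), np.int64(64)), (np.int64(103), np.int64(80), np.int64(59)), (np.int64(98), np.int64(76), np.int64(55)), (np.int64(121), np.int64(123), np.int64(123)), (np.int64(121), np.int64(123), np.int64(124)), (np.int64(123), np.int64(125), np.int64(126)), (np.int64(120), np.int64(123), np.int64(123)), (np.int64(123), np.int64(125), np.int64(125)), (np.int64(109), np.int64(111), np.int64(112)), (np.int64(61), np.int64(63), np.int64(64)), (np.int64(47), np.int64(49), np.int64(49)), (np.int64(47), np.int64(49), np.int64(50)), (np.int64(97), np.int64(78), np.int64(61)), (np.int64(109), np.int64(85), np.int64(64)), (np.int64(120), np.int64(93), np.int64(70)), (np.int64(105), np.int64(81), np.int64(60)), (np.int64(100), np.int64(77), np.int64(57))]
160 [(np.int64(103), np.int64(79), np.int64(59)), (np.int64(102), np.int64(78), np.int64(59)), (np.int64(116), np.int64(90), np.int64(67))
[... 6266 characters left out ...]
171)), (np.int64(167), np.int64(169), np.int64(170)), (np.int64(136), np.int64(138), np.int64(140)), (np.int64(76), np.int64(78), np.int64(79)), (np.int64(106), np.int64(94), np.int64(85)), (np.int64(157), np.int64(126), np.int64(95)), (np.int64(143), np.int64(113), np.int64(85)), (np.int64(145), np.int64(115), np.int64(87)), (np.int64(154), np.int64(122), np.int64(93)), (np.int64(154), np.int64(123), np.int64(93)), (np.int64(157), np.int64(124), np.int64(94)), (np.int64(139), np.int64(109), np.int64(83)), (np.int64(155), np.int64(124), np.int64(94))]
0.95 12416
120 121 139
160 120 145
200 120 144
240 120 144
280 119 205
320 115 190
360 118 195
400 118 142
440 118 141
480 117 140
520 115 137
```

View pics/topc.png

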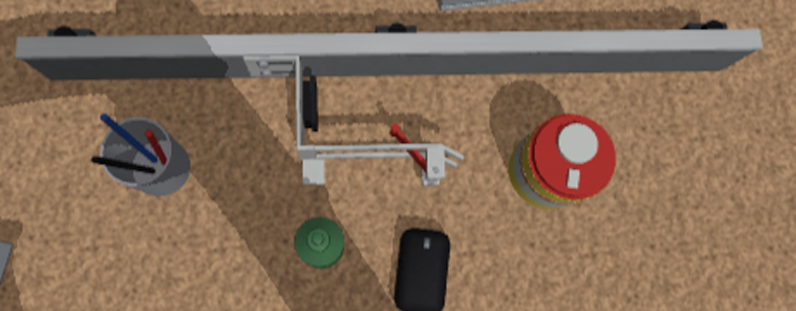

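```bash
cat >> h.py <<'E'
from scipy.optimize import least_squares
def D(par):
    a=par[2];ex=np.array([np.cos(a),np.sin(a)]);ey=np.array([-np.sin(a),np.cos(a)]);return np.array(par[:2]),ex,ey
def w2d(par,p):
    o,ex,ey=D(par);v=np.atleast_2d(p)[:,:2]-o;return np.c_[v@ex,v@ey]
def d2w(par,p):
    o,ex,ey=D(par);p=np.atleast_2d(p);return o+p[:,:1]*ex+p[:,1:2]*ey
E
python3 - <<'E'
from rig import r
from h import *
s=r.snapshot("top");g=cv2.cvtColor(s["pixels"],cv2.COLOR_RGB2GRAY).astype(float)
T=[];F=[]
for u in list(range(125,235,5))+list(range(300,530,5)):
    c=g[:,u]; v=np.arange(126,138); d=-(c[v+1]-c[v]); d=np.clip(d,0,None); d[d<8]=0; T.append((u,(d*(v+.5)).sum()/d.sum()))
T=np.array(T)
A=np.array([bp(s,t,.082)[:2] for t in T]); k=np.polyfit(A[:,1],A[:,0],1);res=A[:,0]-np.polyval(k,A[:,1]);ok=abs(res)<.002
k=np.polyfit(A[ok,1],A[ok,0],1);print("top edge x=",k,"rms",np.std(A[ok,0]-np.polyval(k,A[ok,1])),ok.sum())
for t in [(200,145.5),(300,143.7),(350,143.4),(450,141.5),(500,141)]:
    b=bp(s,t,0);print("foot",b[:2],b[0]-np.polyval(k,b[1]))
# ends
vv=np.polyfit(T[ok,0],T[ok,1],1)
for u0 in (110,540):
    print(u0,[g[int(np.polyval(vv,u0))-5,u] for u in range(u0-6,u0+7)])
for u in (109.5,539.5): print(u,bp(s,(u,np.polyval(vv,u)-0),.082))
yaw=-np.arctan(k[0])
print("yaw",yaw)
E
```

```text
top edge x= [-0.04096649  0.63662863] rms 0.0003402932584769258 68
foot [0.62171072 0.3846488 ] 0.0008398057496337152
foot [0.63167094 0.16654851] 0.0018652161902926734
foot [0.63535081 0.05527111] 0.00098644745052201
foot [ 0.64594134 -0.17187089] 0.002271764184679337
foot [ 0.65027058 -0.2877347 ] 0.0018544685247848802
110 [np.float64(95.0), np.float64(94.0), np.float64(95.0), np.float64(97.0), np.float64(97.0), np.float64(115.0), np.float64(122.0), np.float64(123.0), np.float64(123.0), np.float64(123.0), np.float64(123.0), np.float64(124.0), np.float64(123.0)]
540 [np.float64(169.0), np.float64(170.0), np.float64(169.0), np.float64(169.0), np.float64(169.0), np.float64(169.0), np.float64(140.0), np.float64(136.0), np.float64(137.0), np.float64(132.0), np.float64(123.0), np.float64(117.0), np.float64(123.0)]
109.5 [0.61467224 0.5360381  0.082     ]
539.5 [ 0.64993308 -0.32483914  0.082     ]
yaw 0.040943594175815314
```

Divider frame: origin ≈ (0.631, 0.156), yaw 0.041, and the measured length of 0.861 m matches. The bin sits at divider (-0.129, -0.236), and the lid radius of 48 mm is plausible. I'll travel high to a point in front of the bin with the fingers closed.

>>> apply_moves(
  commands="0 0.06 -0.06 0 0.1; 0 0.12 -0.11 0 0.2; 0 0.17 -0.17 0 0.296; 0 0.21 -0.22 0 0.296; 0 0.24 -0.27 0 0.296; 0 0.26 -0.33 0 0.296; 0 0.27 -0.39 0 0.296; 0 0.27 -0.45 0 0.296; 0 0.27 -0.51 0 0.296; 0 0.27 -0.57 0 0.296; 0 0.27 -0.63 0 0.296; 0 0.269 -0.69 0 0.296",
)

```text
clock: 2.55
tool_pos: [0.4265, -0.0544, 0.4051]
tcp_rot: [3.141, 0.001, -3.1]
force: [0.9, -0.9, -0.4]
gripper_width: 0.0004
```

>>> apply_moves(
  commands="0 0 -0.035 0 0; 0 0 -0.035 -0.05 0; 0 0 -0.035 -0.1 0; 0 0 -0.035 -0.15 0; 0 0 -0.035 -0.18 0; 0 0 -0.035 -0.191 0; 0 0 -0.035 -0.191 0",
)

```text
clock: 3.42
tool_pos: [0.4266, -0.0895, 0.2142]
tcp_rot: [3.141, 0.001, -3.1]
force: [0.0, -0.2, 0.7]
gripper_width: 0.0005
```

Run:
```python
from rig import r
from h import *
o=r.get_obs();print(o["tool_pos"],o["tcp_rot"],o["force"])
for n in("top","scene"):
    s=r.snapshot(n);cv2.imwrite(f"pics/{n}1.png",s["pixels"][:,:,::-1])
```

```text
[ 0.42658168 -0.0894716   0.21417342] [ 3.14123222e+00  8.68113888e-04 -3.10036194e+00] [ 0.01536685 -0.18351069  0.65196502]
```

View pics/top1.png

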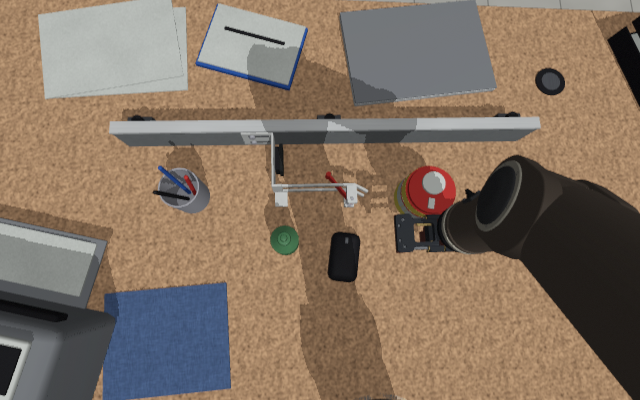

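View pics/scene1.png

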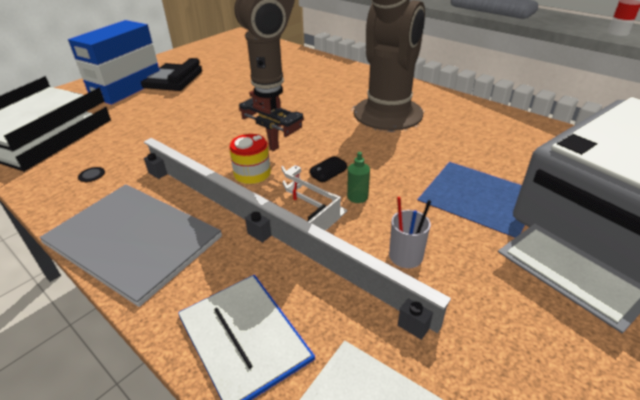

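The tool is in place: the finger (scene view, about (272,140)) stands on the robot side of the bin. I'll push along the divider normal at about 24–32 mm/s.

>>> apply_moves(
  commands="0 0.008 0 0 0; 0 0.014 0.001 0 0; 0 0.018 0.001 0 0; 0 0.021 0.001 0 0; 0 0.024 0.001 0 0; 0 0.027 0.001 0 0; 0 0.030 0.001 0 0; 0 0.033 0.001 0 0; 0 0.036 0.001 0 0; 0 0.039 0.002 0 0",
)

```text
clock: 4.78
tool_pos: [0.4646, -0.0878, 0.2147]
tcp_rot: [3.141, -0.001, -3.101]
force: [-5.6, -0.8, 4.1]
gripper_width: 0.0003
```

>>> apply_moves(
  commands="0 0.004 0 0 0; 0 0.008 0 0 0; 0 0.012 0 0 0; 0 0.016 0.001 0 0; 0 0.020 0.001 0 0; 0 0.024 0.001 0 0; 0 0.028 0.001 0 0; 0 0.032 0.001 0 0; 0 0.036 0.001 0 0; 0 0.040 0.002 0 0; 0 0.044 0.002 0 0; 0 0.048 0.002 0 0",
)

```text
clock: 6.28
tool_pos: [0.5128, -0.0858, 0.2147]
tcp_rot: [3.141, -0.001, -3.101]
force: [-1.5, -0.1, -2.0]
gripper_width: 0.0004
```

```bash
cat >> h.py <<'E'
PAR=(0.631,0.1556,0.0409)
def where(r,name):
    s=r.snapshot("top");o=r.get_obs();hl,st=lid(s)
    pts=np.array([bp(s,u,0.096)[:2] for u in hl]).astype(np.float32)
    c,rad=cv2.minEnclosingCircle(pts)
    f=least_squares(lambda p:np.hypot(*(pts-p).T)-.046,c,loss="soft_l1",f_scale=.001)
    print("lid circ",np.round(w2d(PAR,c),4),rad,"fit",np.round(w2d(PAR,f.x),4))
    print("tool d",np.round(w2d(PAR,o["tool_pos"]),4),np.round(o["tool_pos"],4),"F",np.round(o["force"],1),o["clock"])
    cv2.imwrite(f"pics/{name}.png",s["pixels"][:,:,::-1]); return s
E
python3 - <<'E'
from rig import r
from h import *
where(r,"top2")
s=r.snapshot("scene");cv2.imwrite("pics/scene2.png",cv2.resize(s["pixels"][80:280,120:440,::-1],None,fx=2.5,fy=2.5))
E
```

```text
lid circ [[-0.0621 -0.2361]] 0.04565690830349922 fit [[-0.0642 -0.2372]]
tool d [[-0.1274 -0.2364]] [ 0.5134 -0.0858  0.2148] F [-1.3 -0.3 -1.2] 6.325
```

View pics/top2.png

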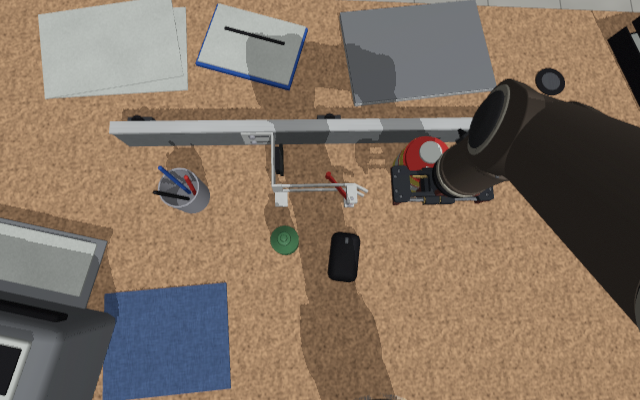

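View pics/scene2.png

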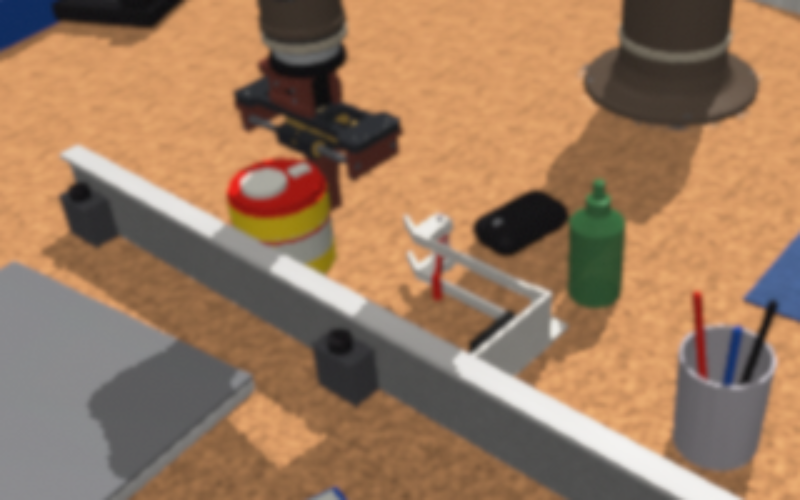

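The bin is straight ahead of the finger, about 14 mm short of the panel. I'll keep going slowly.

>>> apply_moves(
  commands="0 0.003 0 0 0; 0 0.005 0 0 0; 0 0.007 0 0 0; 0 0.009 0 0 0; 0 0.011 0 0 0; 0 0.0125 0.001 0 0",
)

```text
clock: 7.12
tool_pos: [0.5259, -0.0849, 0.2149]
tcp_rot: [3.141, 0.0, -3.101]
force: [-3.7, -0.3, 0.7]
gripper_width: 0.0006
```

>>> apply_moves(
  commands="0 0.001 0 0 0; 0 0.002 0 0 0",
)

```text
clock: 7.38
tool_pos: [0.5279, -0.0849, 0.2149]
tcp_rot: [3.141, 0.0, -3.101]
force: [-4.7, 0.3, 0.9]
gripper_width: 0.0004
```

>>> apply_moves(
  commands="0 0.001 0 0 0; 0 0.002 0 0 0",
)

```text
clock: 7.62
tool_pos: [0.5291, -0.0849, 0.2149]
tcp_rot: [3.14, -0.002, -3.101]
force: [-11.1, -0.6, 8.2]
gripper_width: 0.0005
```

>>> apply_moves(
  commands="0 0.0005 0 0 0; 0 0.0005 0 0 0",
)

```text
clock: 7.88
tool_pos: [0.5292, -0.085, 0.2149]
tcp_rot: [3.14, -0.003, -3.102]
force: [-7.4, 0.3, 4.2]
gripper_width: 0.0006
```

Run:
```python
from rig import r
from h import *
where(r,"top3")
```

```text
lid circ [[-0.0395 -0.2321]] 0.045463927090168 fit [[-0.049  -0.2358]]
tool d [[-0.1115 -0.2362]] [ 0.5292 -0.0849  0.2149] F [-6.7 -0.1  4.8] 7.925
```

The bin is against the panel: force rose to 11 N and the lid fit gives x_d ≈ -0.049. Next I'll go round to its far (-y) side.

>>> apply_moves(
  commands="0 -0.010 0 0 0; 0 -0.035 -0.002 0 0; 0 -0.034 -0.03 0 0; 0 -0.032 -0.065 0 -0.07; 0 -0.031 -0.096 0 -0.14; 0 -0.01 -0.096 0 -0.14; 0 0.02 -0.095 0 -0.14; 0 0.045 -0.094 0 -0.14; 0 0.058 -0.093 0 -0.14; 0 0.058 -0.093 0 -0.14",
)

```text
clock: 9.18
tool_pos: [0.5876, -0.1777, 0.2148]
tcp_rot: [3.14, -0.002, 3.042]
force: [-0.2, 0.9, -0.2]
gripper_width: 0.0001
```

Run:
```python
from rig import r
from h import *
where(r,"top4"); print(r.get_obs()["tcp_rot"])
s=r.snapshot("scene");cv2.imwrite("pics/scene4.png",cv2.resize(s["pixels"][80:280,120:440,::-1],None,fx=2.5,fy=2.5))
```

```text
lid circ [[-0.0523 -0.2354]] 0.04861896485090256 fit [[-0.0529 -0.2364]]
tool d [[-0.0578 -0.3315]] [ 0.5868 -0.178   0.2147] F [-0.2 -0.3  0. ] 9.225
[ 3.1402902  -0.00326057  3.04177201]
```

View pics/top4.png

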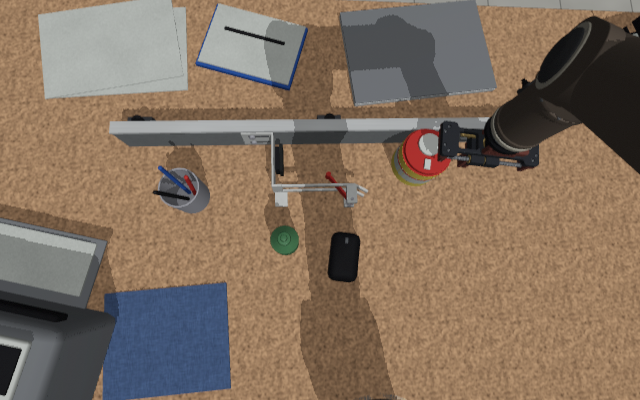

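View pics/scene4.png

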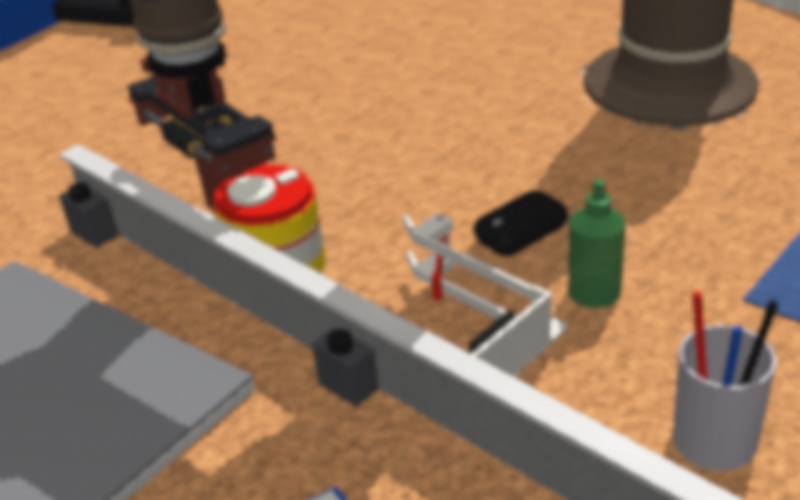

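The bin (top view, lid at (430,157)) stands against the panel and the finger is behind it. I'll start sliding along the divider.

>>> apply_moves(
  commands="0 0 0.006 0 0; 0 -0.0005 0.010 0 0; 0 -0.0005 0.013 0 0; 0 -0.0005 0.016 0 0; 0 -0.001 0.019 0 0; 0 -0.001 0.022 0 0; 0 -0.001 0.025 0 0; 0 -0.001 0.028 0 0; 0 -0.001 0.031 0 0; 0 -0.0015 0.034 0 0",
)

```text
clock: 10.52
tool_pos: [0.5848, -0.1451, 0.215]
tcp_rot: [-3.141, -0.003, 3.04]
force: [-0.4, -4.6, 0.9]
gripper_width: 0.0004
```

Run:
```python
from rig import r
from h import *
where(r,"top5")
```

```text
lid circ [[-0.0519 -0.2333]] 0.04878564924001694 fit [[-0.0537 -0.2324]]
tool d [[-0.0584 -0.298 ]] [ 0.5848 -0.1445  0.2149] F [ 0.3 -4.2  0.6] 10.575
```

>>> apply_moves(
  commands="0 0 0.004 0 0; 0 0 0.008 0 0; 0 -0.0005 0.012 0 0; 0 -0.0005 0.016 0 0; 0 -0.0005 0.020 0 0; 0 -0.001 0.024 0 0; 0 -0.001 0.028 0 0; 0 -0.001 0.032 0 0; 0 -0.001 0.036 0 0; 0 -0.0015 0.040 0 0; 0 -0.0015 0.044 0 0; 0 -0.0015 0.048 0 0",
)

```text
clock: 12.08
tool_pos: [0.5823, -0.0982, 0.2149]
tcp_rot: [-3.14, -0.005, 3.039]
force: [-4.1, -8.2, 3.6]
gripper_width: 0.0006
```

Run:
```python
from rig import r
from h import *
where(r,"top6")
s=r.snapshot("scene");cv2.imwrite("pics/scene6.png",cv2.resize(s["pixels"][80:280,120:440,::-1],None,fx=2.5,fy=2.5))
```

```text
lid circ [[-0.0529 -0.1863]] 0.0491202287375927 fit [[-0.0534 -0.1847]]
tool d [[-0.059  -0.2509]] [ 0.5823 -0.0975  0.2148] F [-4.1 -8.2  3.8] 12.125
```

View pics/scene6.png

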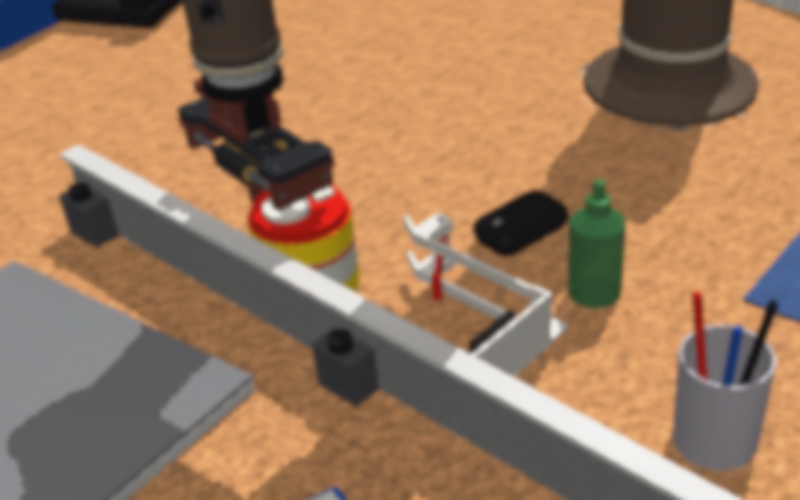

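View pics/top6.png

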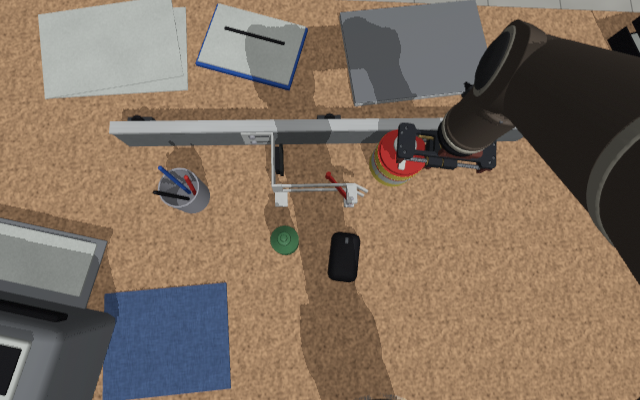

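>>> apply_moves(
  commands="0 0 0.004 0 0; 0 0 0.008 0 0; 0 -0.0005 0.012 0 0; 0 -0.0005 0.016 0 0; 0 -0.0005 0.020 0 0; 0 -0.001 0.024 0 0; 0 -0.001 0.028 0 0; 0 -0.001 0.032 0 0; 0 -0.001 0.036 0 0; 0 -0.0015 0.040 0 0; 0 -0.0015 0.044 0 0; 0 -0.0015 0.048 0 0",
)

```text
clock: 13.68
tool_pos: [0.5796, -0.0518, 0.2147]
tcp_rot: [-3.138, -0.008, 3.037]
force: [-6.2, -10.8, 5.1]
gripper_width: 0.0005
```

Run:
```python
from rig import r
from h import *
s=where(r,"top7")
print("endplate",w2d(PAR,bp(s,(273,160),.076)),"mouth tip",w2d(PAR,bp(s,(367,190),.076)),"arm tip",w2d(PAR,bp(s,(329,176),.055)))
```

```text
lid circ [[-0.0523 -0.1405]] 0.0483180470764637 fit [[-0.0533 -0.1389]]
tool d [[-0.0598 -0.2045]] [ 0.5796 -0.0511  0.2147] F [-6.  -8.8  4.7] 13.725
endplate [[-0.0581714   0.06562539]] mouth tip [[-0.12222304 -0.11737828]] arm tip [[-0.08737541 -0.04567689]]
```

>>> apply_moves(
  commands="0 0 0.003 0 0; 0 -0.0005 0.006 0 0.01; 0 -0.001 0.009 0 0.02; 0 -0.001 0.012 0 0.03; 0 -0.001 0.015 0 0.04; 0 -0.001 0.018 0 0.05; 0 -0.0015 0.021 0 0.05; 0 -0.0015 0.024 0 0.05; 0 -0.0015 0.027 0 0.05; 0 -0.0015 0.030 0 0.05",
)

```text
clock: 14.98
tool_pos: [0.5773, -0.0226, 0.2147]
tcp_rot: [-3.137, -0.01, 3.086]
force: [-3.1, -8.7, 4.3]
gripper_width: 0.0008
```

Run:
```python
from rig import r
from h import *
s=where(r,"top8")
s=r.snapshot("scene");cv2.imwrite("pics/scene8.png",cv2.resize(s["pixels"][80:280,120:440,::-1],None,fx=2.5,fy=2.5))
```

```text
lid circ [[-0.0526 -0.1114]] 0.04807564988732338 fit [[-0.0535 -0.11  ]]
tool d [[-0.061  -0.1754]] [ 0.5773 -0.0222  0.2147] F [-3.7 -6.9  4.8] 15.025
```

View pics/scene8.png

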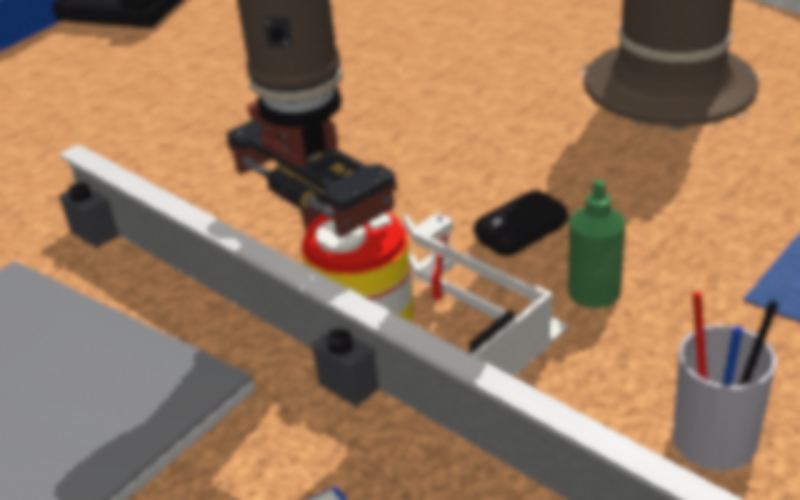

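View pics/top8.png

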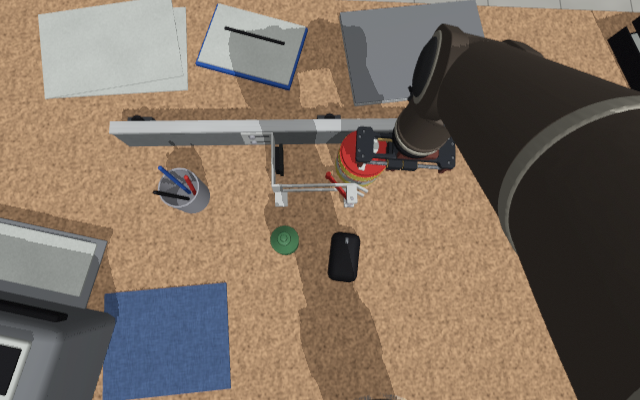

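The bin (top view (362,157)) is entering the mouth against the panel. I'll re-seat the finger 7 mm nearer the panel so the arm has room to snap past it.

>>> apply_moves(
  commands="0 0 -0.008 0 0; 0 0.004 -0.008 0 0; 0 0.007 -0.008 0 0; 0 0.007 -0.005 0 0; 0 0.007 -0.002 0 0; 0 0.0065 0.001 0 0; 0 0.0065 0.004 0 0; 0 0.0065 0.007 0 0; 0 0.0065 0.010 0 0; 0 0.006 0.013 0 0; 0 0.006 0.016 0 0",
)

```text
clock: 16.45
tool_pos: [0.583, -0.0067, 0.2147]
tcp_rot: [-3.136, -0.01, 3.086]
force: [-1.6, -5.8, 2.4]
gripper_width: 0.0003
```

Run:
```python
from rig import r
from h import *
s=where(r,"top9")
```

```text
lid circ [[-0.0525 -0.0959]] 0.048624929040670395 fit [[-0.0536 -0.0942]]
tool d [[-0.0546 -0.1597]] [ 0.583  -0.0062  0.2147] F [-1.9 -6.4  1.6] 16.5
```

>>> apply_moves(
  commands="0 0 0.003 0 0; 0 0 0.006 0 0; 0 -0.0005 0.009 0 0; 0 -0.0005 0.012 0 0; 0 -0.0005 0.015 0 0; 0 -0.0005 0.018 0 0; 0 -0.001 0.021 0 0",
)

```text
clock: 17.38
tool_pos: [0.582, 0.0133, 0.215]
tcp_rot: [-3.135, -0.01, 3.085]
force: [-0.2, -7.4, 1.6]
gripper_width: 0.0005
```

>>> apply_moves(
  commands="0 0 0.003 0 0; 0 0 0.006 0 0; 0 -0.0005 0.009 0 0; 0 -0.0005 0.012 0 0; 0 -0.0005 0.015 0 0",
)

```text
clock: 18.0
tool_pos: [0.5816, 0.0267, 0.2153]
tcp_rot: [-3.133, -0.009, 3.083]
force: [-1.0, -9.2, 3.7]
gripper_width: 0.0004
```

Run:
```python
from rig import r
from h import *
s=where(r,"top10")
s=r.snapshot("scene");cv2.imwrite("pics/scene10.png",cv2.resize(s["pixels"][120:260,220:420,::-1],None,fx=4,fy=4))
```

```text
lid circ [[-0.0524 -0.0631]] 0.048252709209918976 fit [[-0.0533 -0.0612]]
tool d [[-0.0547 -0.1263]] [0.5815 0.0272 0.2152] F [-0.9 -8.7  3.6] 18.05
```

View pics/scene10.png

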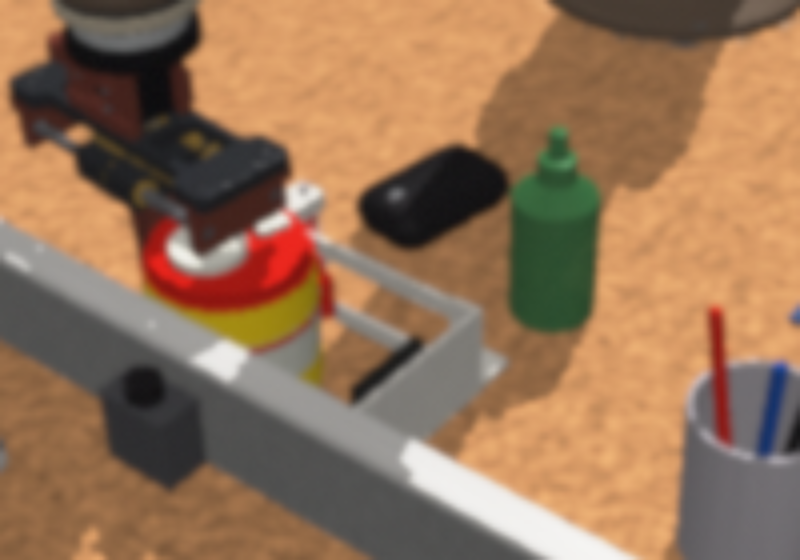

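View pics/top10.png

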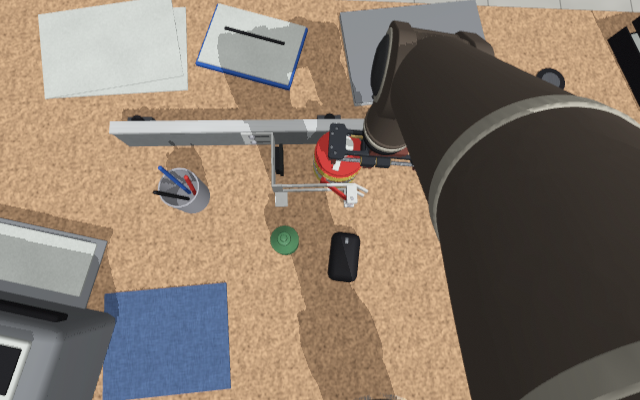

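The bin (338,155) is now in the bracket with the red arm swinging out, and the force is about 9 N. Continuing.

>>> apply_moves(
  commands="0 0 0.003 0 0; 0 0 0.006 0 0; 0 -0.0005 0.009 0 0; 0 -0.0005 0.012 0 0; 0 -0.0005 0.015 0 0; 0 -0.001 0.018 0 0; 0 -0.001 0.021 0 0",
)

```text
clock: 18.98
tool_pos: [0.5806, 0.0465, 0.2155]
tcp_rot: [-3.132, -0.009, 3.082]
force: [-0.9, -8.7, 3.9]
gripper_width: 0.0005
```

>>> apply_moves(
  commands="0 0 0.003 0 0; 0 0 0.006 0 0; 0 -0.0005 0.009 0 0; 0 -0.0005 0.012 0 0; 0 -0.0005 0.015 0 0; 0 -0.001 0.018 0 0",
)

```text
clock: 19.73
tool_pos: [0.5796, 0.0628, 0.2158]
tcp_rot: [-3.13, -0.009, 3.08]
force: [-0.2, -8.3, 3.0]
gripper_width: 0.0006
```

Run:
```python
from rig import r
from h import *
s=where(r,"top11")
cv2.imwrite("pics/top11c.png",cv2.resize(s["pixels"][100:240,240:440,::-1],None,fx=4,fy=4))
```

```text
lid circ [[-0.0523 -0.0278]] 0.04809320345520973 fit [[-0.0539 -0.0262]]
tool d [[-0.0552 -0.09  ]] [0.5796 0.0634 0.2158] F [-0.4 -8.5  2.3] 19.775
```

View pics/top11c.png

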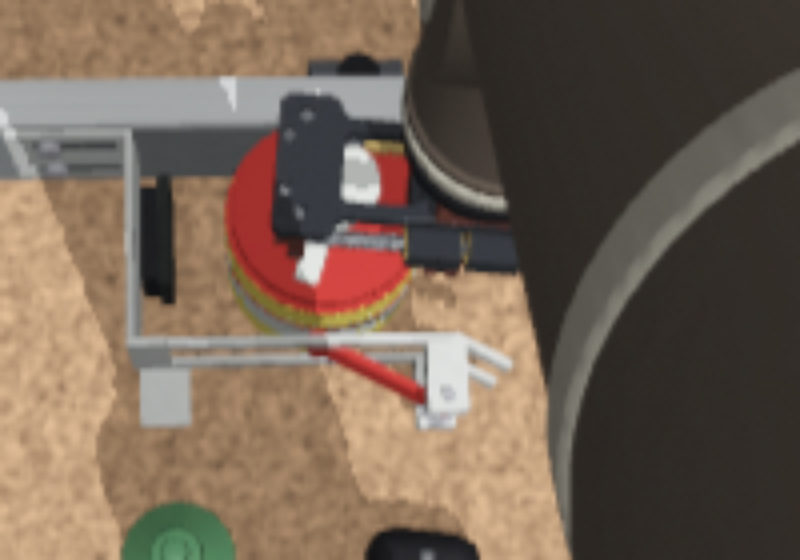

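>>> apply_moves(
  commands="0 0 0.003 0 0; 0 0 0.006 0 0; 0 -0.0005 0.009 0 0; 0 -0.0005 0.012 0 0; 0 -0.0005 0.014 0 0",
)

```text
clock: 20.4
tool_pos: [0.5789, 0.0759, 0.216]
tcp_rot: [-3.129, -0.009, 3.079]
force: [-2.1, -8.7, 3.4]
gripper_width: 0.0006
```

>>> apply_moves(
  commands="0 0 0.002 0 0; 0 0 0.004 0 0; 0 0 0.006 0 0",
)

```text
clock: 20.78
tool_pos: [0.5786, 0.0805, 0.2161]
tcp_rot: [-3.127, -0.01, 3.078]
force: [-1.9, -8.7, 3.6]
gripper_width: 0.0001
```

>>> apply_moves(
  commands="0 0 0.0015 0 0; 0 0 0.003 0 0",
)

```text
clock: 21.02
tool_pos: [0.5785, 0.0822, 0.2161]
tcp_rot: [-3.125, -0.01, 3.076]
force: [-1.1, -6.9, 3.1]
gripper_width: 0.0003
```

Run:
```python
from rig import r
from h import *
s=where(r,"top12")
cv2.imwrite("pics/top12c.png",cv2.resize(s["pixels"][100:240,240:440,::-1],None,fx=4,fy=4))
```

```text
lid circ [[-0.0543 -0.0072]] 0.04754015430808067 fit [[-0.0536 -0.0074]]
tool d [[-0.0555 -0.0709]] [0.5785 0.0825 0.2161] F [-0.9 -6.6  2.3] 21.075
```

View pics/top12c.png

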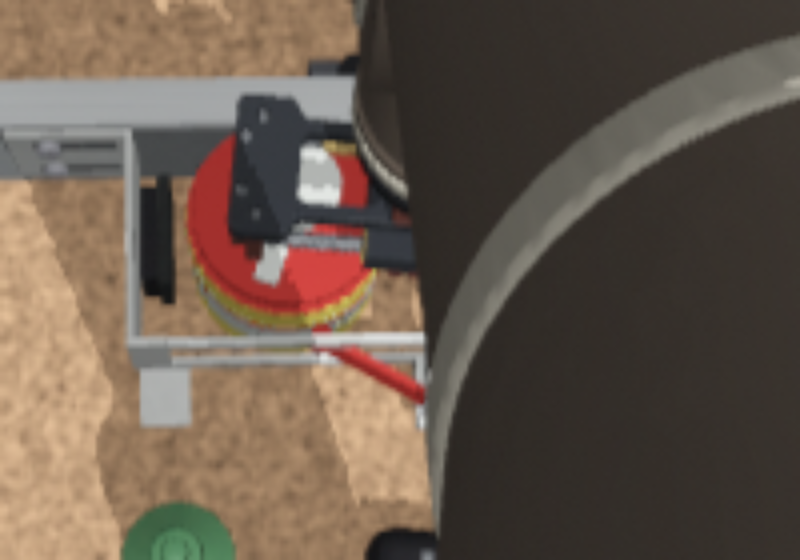

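>>> apply_moves(
  commands="0 0 0.002 0 0; 0 0 0.004 0 0; 0 0 0.006 0 0",
)

```text
clock: 21.45
tool_pos: [0.5782, 0.0871, 0.2161]
tcp_rot: [-3.124, -0.011, 3.075]
force: [-1.3, -8.0, 2.5]
gripper_width: 0.0005
```

>>> apply_moves(
  commands="0 0 0.0015 0 0; 0 0 0.003 0 0",
)

```text
clock: 21.7
tool_pos: [0.578, 0.0891, 0.2162]
tcp_rot: [-3.122, -0.011, 3.074]
force: [-0.4, -7.6, 1.9]
gripper_width: 0.0004
```

>>> apply_moves(
  commands="0 0 0.0015 0 0; 0 0 0.003 0 0",
)

```text
clock: 21.95
tool_pos: [0.5778, 0.0911, 0.2162]
tcp_rot: [-3.121, -0.012, 3.073]
force: [-0.7, -7.5, 2.4]
gripper_width: 0.0008
```

>>> apply_moves(
  commands="0 0 0.0015 0 0; 0 0 0.003 0 0",
)

```text
clock: 22.2
tool_pos: [0.5777, 0.0927, 0.2163]
tcp_rot: [-3.119, -0.012, 3.071]
force: [-0.1, -9.2, 3.4]
gripper_width: 0.0006
```

>>> apply_moves(
  commands="0 0 0.0015 0 0; 0 0 0.003 0 0",
)

```text
clock: 22.45
tool_pos: [0.5777, 0.094, 0.2164]
tcp_rot: [-3.117, -0.012, 3.07]
force: [-1.0, -9.6, 3.0]
gripper_width: 0.0009
```

>>> apply_moves(
  commands="0 0 0.0015 0 0; 0 0 0.003 0 0",
)

```text
clock: 22.7
tool_pos: [0.5776, 0.095, 0.2165]
tcp_rot: [-3.115, -0.012, 3.068]
force: [-1.2, -11.4, 3.7]
gripper_width: 0.0003
```

Run:
```python
from rig import r
from h import *
s=where(r,"top13")
cv2.imwrite("pics/top13c.png",cv2.resize(s["pixels"][100:240,240:440,::-1],None,fx=4,fy=4))
```

```text
lid circ [[-0.0549  0.005 ]] 0.04733690246939659 fit [[-0.0539  0.0035]]
tool d [[-0.0558 -0.0582]] [0.5776 0.0951 0.2166] F [-1.  -9.6  3.1] 22.75
```

View pics/top13c.png

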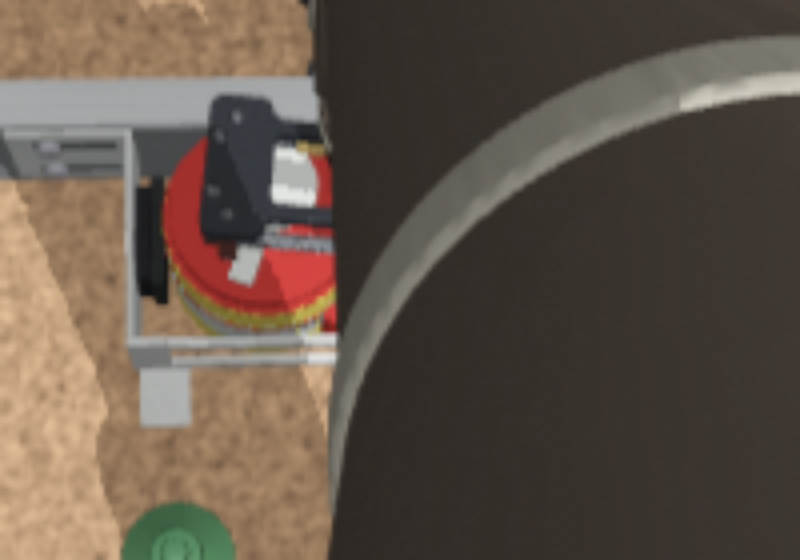

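The buffer is touched and the force is rising (11 N). I'll squeeze on in small steps.

>>> apply_moves(
  commands="0 0 0.0015 0 0; 0 0 0.003 0 0",
)

```text
clock: 23.0
tool_pos: [0.5776, 0.096, 0.2167]
tcp_rot: [-3.112, -0.012, 3.066]
force: [-0.7, -10.6, 3.5]
gripper_width: 0.0003
```

>>> apply_moves(
  commands="0 0 0.002 0 0; 0 0 0.003 0 0",
)

```text
clock: 23.25
tool_pos: [0.5776, 0.0968, 0.2167]
tcp_rot: [-3.11, -0.012, 3.064]
force: [-0.4, -11.9, 3.7]
gripper_width: 0.0004
```

Run:
```python
from rig import r
from h import *
s=where(r,"top14")
cv2.imwrite("pics/top14c.png",cv2.resize(s["pixels"][100:240,240:440,::-1],None,fx=4,fy=4))
s=r.snapshot("scene");cv2.imwrite("pics/scene14.png",cv2.resize(s["pixels"][120:260,220:420,::-1],None,fx=4,fy=4))
```

```text
lid circ [[-0.0548  0.007 ]] 0.0477004200220108 fit [[-0.0535  0.005 ]]
tool d [[-0.0557 -0.0564]] [0.5776 0.0969 0.2167] F [ -0.8 -10.3   3. ] 23.3
```

View pics/scene14.png

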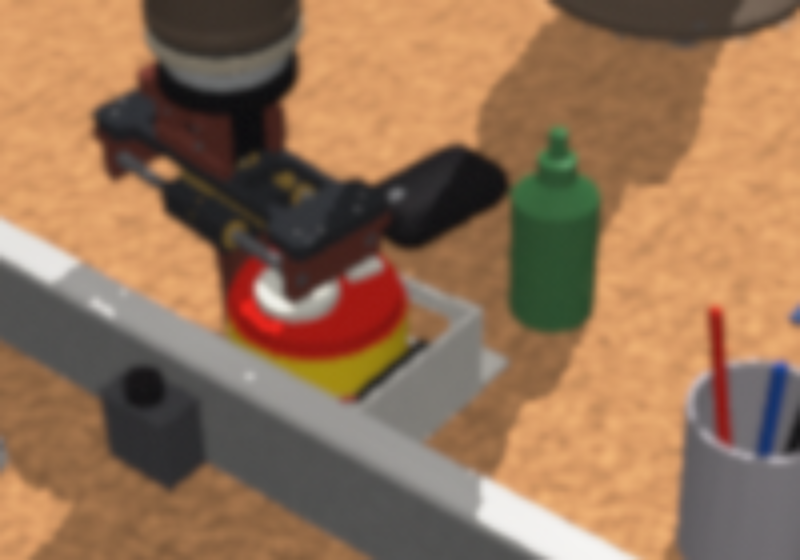

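View pics/top14c.png

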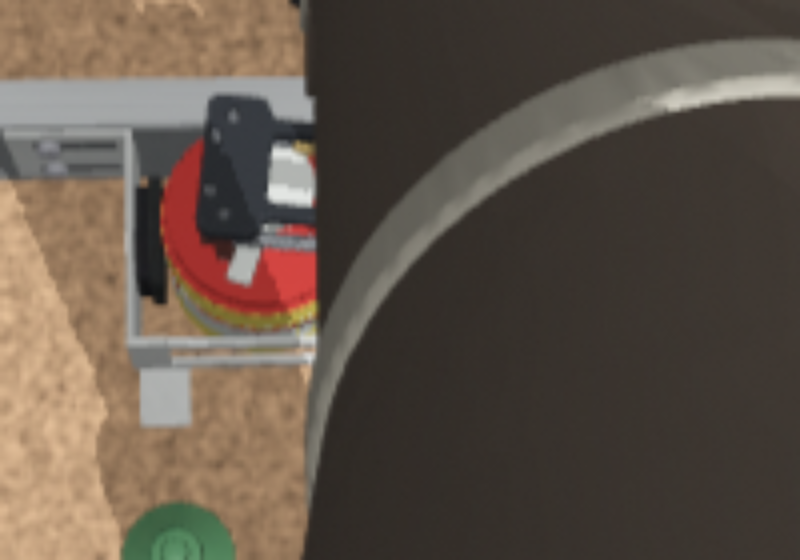

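>>> apply_moves(
  commands="0 0 0.002 0 0; 0 0 0.004 0 0; 0 0 0.004 0 0",
)

```text
clock: 23.72
tool_pos: [0.5775, 0.0986, 0.2168]
tcp_rot: [-3.107, -0.012, 3.062]
force: [-0.7, -11.2, 2.5]
gripper_width: 0.0006
```

>>> apply_moves(
  commands="0 0 0.002 0 0; 0 0 0.004 0 0; 0 0 0.004 0 0",
)

```text
clock: 24.1
tool_pos: [0.5775, 0.0995, 0.2168]
tcp_rot: [-3.103, -0.012, 3.059]
force: [-0.1, -12.9, 2.7]
gripper_width: 0.0006
```

Run:
```python
from rig import r
from h import *
s=where(r,"top15")
```

```text
lid circ [[-0.0576  0.0147]] 0.046289246529340744 fit [[-0.0532  0.007 ]]
tool d [[-0.0558 -0.0538]] [0.5775 0.0995 0.2168] F [ -0.1 -13.4   1.9] 24.15
```

>>> apply_moves(
  commands="0 0 0.002 0 0; 0 0 0.004 0 0; 0 0 0.004 0 0",
)

```text
clock: 24.52
tool_pos: [0.5773, 0.1001, 0.2167]
tcp_rot: [-3.099, -0.013, 3.056]
force: [0.3, -14.0, 1.7]
gripper_width: 0.0005
```

>>> apply_moves(
  commands="0 0 0.002 0 0; 0 0 0.004 0 0; 0 0 0.004 0 0",
)

```text
clock: 24.9
tool_pos: [0.5772, 0.1007, 0.2167]
tcp_rot: [-3.095, -0.013, 3.052]
force: [-0.7, -13.2, 2.5]
gripper_width: 0.0006
```

Run:
```python
from rig import r
from h import *
s=where(r,"top16")
cv2.imwrite("pics/top16c.png",cv2.resize(s["pixels"][100:240,240:440,::-1],None,fx=4,fy=4))
s=r.snapshot("scene");cv2.imwrite("pics/scene16.png",cv2.resize(s["pixels"][120:260,220:420,::-1],None,fx=4,fy=4))
print(r.look_for(s,"catch"))
```

```text
lid circ [[-0.0595  0.0214]] 0.043873440474271774 fit [[-0.053   0.0069]]
tool d [[-0.056  -0.0527]] [0.5772 0.1007 0.2167] F [ -0.7 -13.6   1.6] 24.95
[{'point': [0.3879, 0.0859, 0.0298], 'score': 0.47}]
```

View pics/scene16.png

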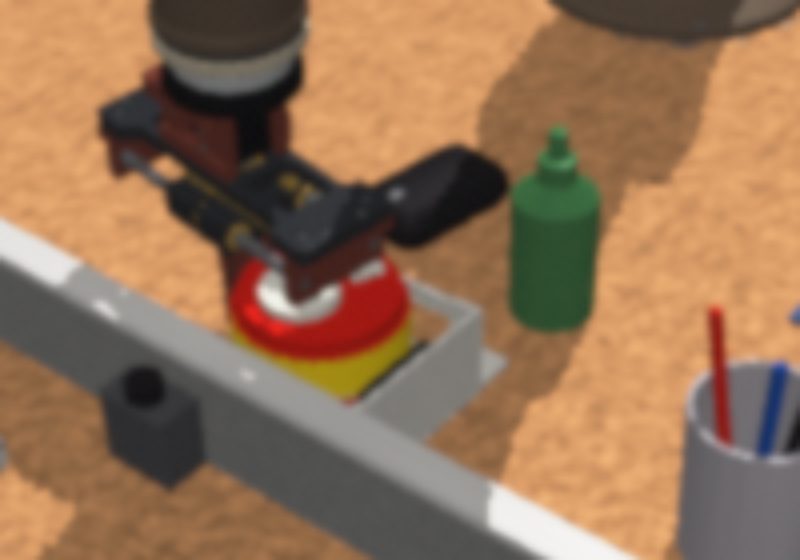

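View pics/top16c.png

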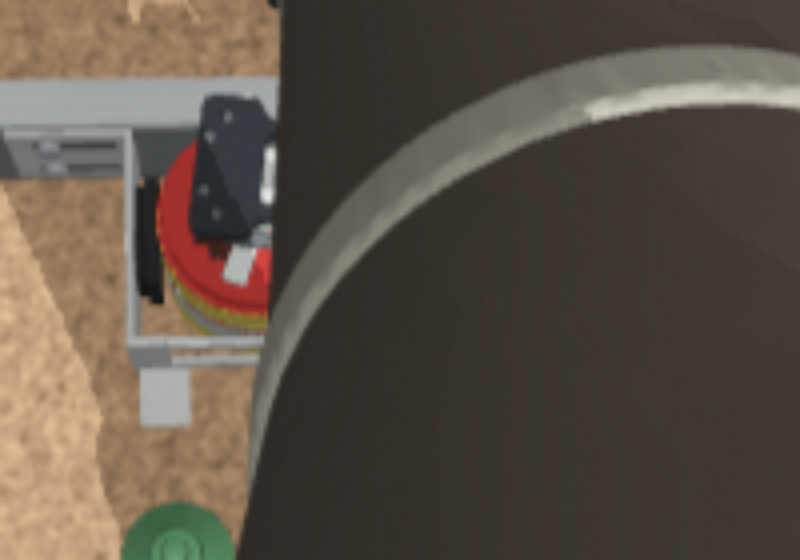

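>>> apply_moves(
  commands="0 0 0.003 0 0; 0 0 0.006 0 0; 0 0 0.007 0 0; 0 0 0.007 0 0",
)

```text
clock: 25.55
tool_pos: [0.5771, 0.1018, 0.2168]
tcp_rot: [-3.088, -0.014, 3.047]
force: [-0.2, -19.9, 4.9]
gripper_width: 0.0004
```

Run:
```python
from rig import r
from h import *
s=where(r,"top17")
print(r.get_obs()["tcp_rot"],r.get_obs()["torque"])
```

```text
lid circ [[-0.0584  0.0252]] 0.04252305626869202 fit [[-0.0526  0.007 ]]
tool d [[-0.056  -0.0515]] [0.5771 0.1018 0.2168] F [ -0.  -20.7   4.5] 25.6
[-3.08799766 -0.01352339  3.04687286] [-3.63255923  0.11796688  0.03706788]
```

The force jumped to 20 N with no further tip travel, so the buffer is solid. I'll back off gently and look at the arm.

>>> apply_moves(
  commands="0 0 -0.003 0 0; 0 0 -0.006 0 0; 0 0.0005 -0.010 0 0; 0 0.001 -0.018 0 0; 0 0.001 -0.03 0 0; 0 0.002 -0.045 0 0; 0 0.0025 -0.06 0 0; 0 0.003 -0.07 0 0",
)

```text
clock: 26.6
tool_pos: [0.5801, 0.0302, 0.2169]
tcp_rot: [-3.088, -0.013, 3.045]
force: [-0.6, -0.8, -0.3]
gripper_width: 0.0002
```

Run:
```python
from rig import r
from h import *
s=where(r,"top18")
cv2.imwrite("pics/top18c.png",cv2.resize(s["pixels"][100:240,240:440,::-1],None,fx=4,fy=4))
print(r.look_for(s,"catch"))
s=r.snapshot("scene");cv2.imwrite("pics/scene18.png",cv2.resize(s["pixels"][120:260,220:420,::-1],None,fx=4,fy=4))
```

```text
lid circ [[-0.0527  0.0008]] 0.0485396683216095 fit [[-0.0536  0.002 ]]
tool d [[-0.056  -0.1244]] [0.5802 0.029  0.217 ] F [-0.2 -1.3 -0.1] 26.65
[{'point': [0.5206, 0.089, 0.0531], 'score': 0.63}, {'point': [0.6283, 0.2767, 0.0746], 'score': 0.2}]
```

View pics/scene18.png

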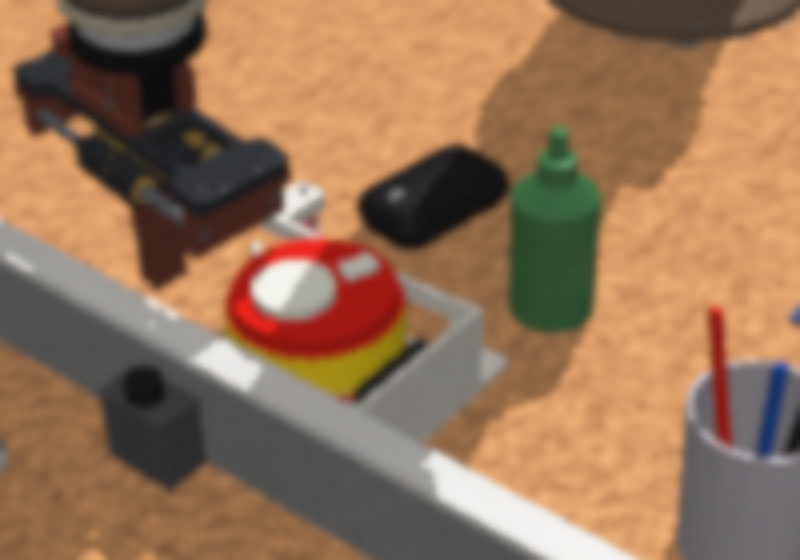

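View pics/top18c.png

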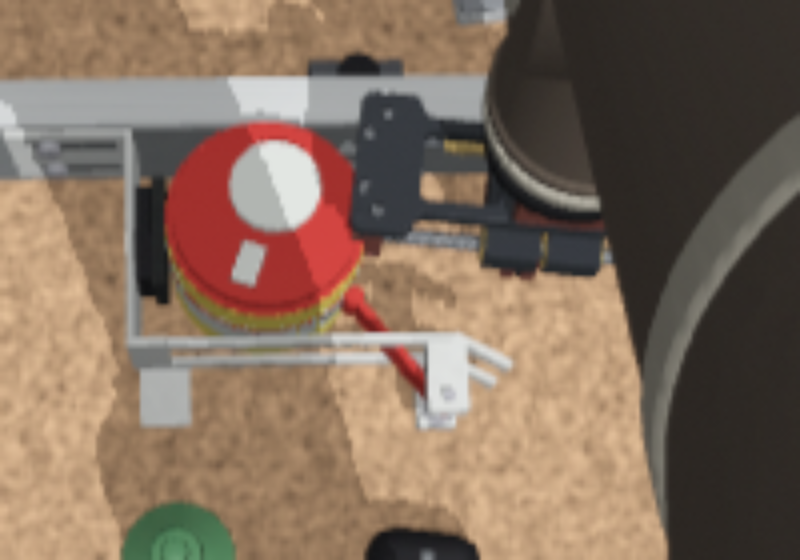

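The red arm is back in the lane behind the bin, with its tip at about (329,175), as it was at rest. I'll retract upwards, verify, and hand in.

>>> apply_moves(
  commands="0 0.003 -0.03 0.01 0; 0 0.003 -0.05 0.05 0; 0 0.003 -0.07 0.1 0; 0 0 -0.10 0.15 0; 0 -0.02 -0.13 0.18 0; 0 -0.05 -0.16 0.18 0; 0 -0.05 -0.16 0.18 0; 0 -0.05 -0.16 0.18 0",
)

```text
clock: 27.75
tool_pos: [0.5306, -0.1279, 0.3969]
tcp_rot: [-3.089, -0.013, 3.047]
force: [-0.3, -0.5, 0.3]
gripper_width: 0.0004
```

Run:
```python
from rig import r
from h import *
s=where(r,"top19")
cv2.imwrite("pics/top19c.png",cv2.resize(s["pixels"][100:280,100:500,::-1],None,fx=2,fy=2))
for k in("catch","gel","mouse","pens"):print(k,[(np.round(d["point"],4).tolist(),round(d["score"],2)) for d in r.look_for(s,k)[:1]])
i=cv2.imread("pics/top0.png")[:,:,::-1].astype(int);n=s["pixels"].astype(int)
def c(p):
    m=(p[165:205,315:350,0]>110)&(p[165:205,315:350,1]<50);v,u=np.where(m);return len(u),[ (u[k]+315,v[k]+165) for k in (u.argmin(),v.argmax())] if len(u) else 0
print(c(i),c(n))
```

```text
lid circ [[-0.0526  0.0009]] 0.04872668907046318 fit [[-0.0532  0.0009]]
tool d [[-0.1116 -0.2788]] [ 0.5309 -0.1276  0.3967] F [0.1 0.1 0.2] 27.8
catch [([0.5203, 0.086, 0.0514], 0.53)]
gel [([0.4085, 0.1906, 0.0927], 0.56)]
mouse [([0.3843, 0.071, 0.0241], 0.96)]
pens [([0.5139, 0.395, 0.0596], 0.85)]
(40, [(np.int64(326), np.int64(174)), (np.int64(345), np.int64(194))]) (136, [(np.int64(315), np.int64(165)), (np.int64(345), np.int64(194))])
```

View pics/top19c.png

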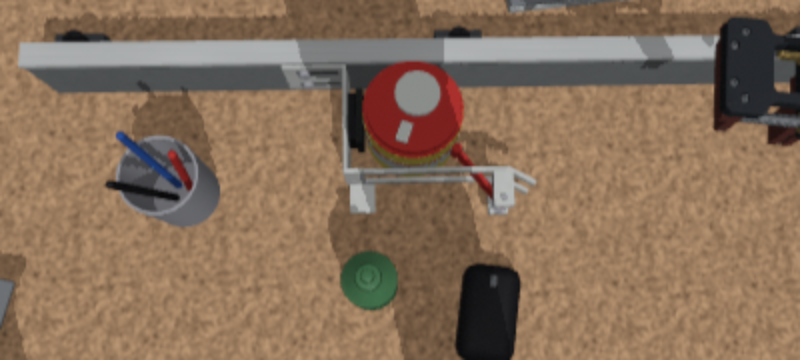

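```bash
python3 -c "
from rig import r
print(r.sign_off())"
```

```text
the job is handed in; nothing more can be done
None
```

The bin is home in the bracket with the red arm shut behind it, and I handed the job in at about 28 s of the 69 s allowed. No verdict came back.

I pushed the bin square up to the divider with closed fingertips, which pressed at about 11 N on contact. Then I went round behind it and slid it along the panel into the bracket. On the buffer the force rose to about 20 N and the finger stopped advancing, so I backed off.

**Last checks:**
- **Red arm:** its position is within 4 mm of where it was at rest at the start, and the picture shows its tip in the lane behind the bin.
- **Bin:** it reads y ≈ +1 mm and 52.6–53.2 mm from the panel. The 54 mm limit is close, but my lid measurement read 52–54 mm even while the bin was being pressed against the panel. I take that as 2–3 mm of camera or frame bias rather than a gap.
- **Upright:** judged from the pictures, with no tilt visible. I did not measure the angle.
- **Bystanders:** the gel bottle, mouse and pen pot are within about 4 mm of where they started, which is the accuracy of the finder.
- **Forces:** the highest reading I saw was 20.7 N. Most came only at the end of each move, so short peaks in between are not ruled out.
- **Robot:** clear of everything, with the wrist force near zero.

The gripper had tilted about 0.05 rad by the final squeeze. I left it, because the bin showed no tipping or lifting.

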